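Nest the hanger brackets in the kit tray

ROBOT

A 6-joint arm with a two-finger parallel gripper is mounted at the origin on the work surface. World frame = base frame: x ahead of the robot, y to its left, z up, the work surface at z = 0. Lengths are in m, angles in rad, forces in N, time in s.
With the tool pointing down it reaches from about 0.35 to 0.775 m from the base axis. Payload 7.3 kg.
Tool frame: the origin (TCP) lies at the very end of the fingers, on their centre line; the grasp point (between the pads) lies 19 mm behind it (robot.hold_point_z is the distance from the TCP to the grasp point, in m); z points along the fingers, y is the direction in which the jaws open and shut (so a half turn about z gives the same grasp; the last joint's range is limited). The gripper opens to 92 mm and grips with 3 to 60 N. Pads are 19 mm wide; open, the fingers measure 130 mm over their backs; the gripper's body (75 mm by 190 mm) begins 47 mm behind the grasp point.
Start: joints at [0.959, 0.342, 1.524, -0, 1.275, -0.146], TCP at [0.236, 0.469, 0.227] pointing down, gripper open.
Joint ranges: [-2.53, 2.53], [-0.77, 2.02], [0.04, 2.7], [-1, 4.14], [0.28, 2.66], [-3.11, 3.11]. Speed limits (rad/s): [2.57, 2.57, 3.14, 3.14, 3.14, 3.14].

INTERFACE

Orientations are given as [roll, pitch, yaw] about the fixed x, y, z axes, in that order (R = Rz(yaw) Ry(pitch) Rx(roll)).
In Python, from cell import monitor, viewer, robot gives the robot as it stands.
- The arm moves only by the tool move_arm, never from a script. Its argument "deltas" is a list of rows, each an object of numbers: "x", "y", "z": the shift along the tool's x, y, z in m; "wx", "wy", "wz": the turn, a rotation vector about the tool's x, y, z in degrees; "hand": the opening, from 0 (shut) to 1 (fully open). In form: [{"x": .., "y": .., "z": .., "wx": .., "wy": .., "wz": .., "hand": ..}, ...]. A call has 1 to 8 rows; each row is the pose to reach, as a shift and turn from the pose commanded when the call began, along the tool's axes at that moment; what a row does not reach only later rows make up. A row lasts 1/8 s, in which the tool goes at most 62.5 mm and 10.7 degrees, less where a joint would pass 70% of its speed; a pose out of reach is approached as far as the arm can. A call with a gripper value outside its range is refused whole. The fingers move at their own pace and stop on an object; "grip_force" is the grip in N (left out, the last holds). Time passes only in rows, so rows that repeat a pose let the fingers close. It gives the time, the measured TCP pose, the force and the opening at its end, in the units of the state.
- monitor.observe(): the state, without advancing time (a new reading comes with each control period).
- viewer.read_camera(name): name is "scene" or "side" or "wrist"; returns the picture (384x512x3 uint8, red, green, blue); there is no depth.
- viewer.camera_params(name): a dict with "camera_matrix" (3x3 intrinsics, pixels), "k1" (the pictures are not rectified: a ray, as slopes to the right and down, at radius r is drawn at 1 + k1 r^2 times it, then the intrinsics apply), "R" (3x3) and "t" (3): a world point X has camera coordinates R X + t. Camera axes: x right, y down, z forward; pixel columns grow to the right and rows downward; lengths in m; the calibration is good to about 2 mm. A picture is of the moment at which its call begins: read the wrist's pose just before it. camera_params takes no time and is no camera call; for the wrist camera it gives the pose at the moment of the call.
- robot.hand_in(): hands the job in, once; it reports no verdict.
The state is a dict: "time": time; "qpos": joint angles; "qvel": joint speeds; "joint_efforts": joint torques, N m; "tool_pos": TCP position; "tool_rot": TCP orientation; "contact_force": force on the tool from outside, world axes, zero at the start; "torque": the same for the moment, N m; "opening": finger opening in m.
Only numpy, scipy, OpenCV 4.12 (cv2) and the standard library are available. Lean on these libraries where they do the work, as an engineer would, in place of code of your own. Each camera call takes 0.05 s, during which the arm holds its last target. There are 200 camera calls.

TASK

Finish the exhaust mounting kit: put the bright and the black hanger bracket into the large lower pocket of the sloping yellow tray, nested head to tail with their ears up, the bright one's clipped corner in the pocket's filled-in corner. Both must lie fully home, flat on the pocket floor. Leave the other things on the bench where they are.

Things in the scene. Friction and masses are not known exactly. Their poses are not given: they have to be found in the camera images.
- pocket (a point): Centre of the floor of the tray's large lower pocket (the bracket pocket). x up the slope, away from the robot; y level, to the left seen from the robot; z square out of the floor. Floor 80 mm (x) by 210 mm (y). Walls upright for 6 mm, then flaring at 45 degrees to a rim 11 mm above the floor. The two nested brackets fill it with about 10 mm play in all each way.
- key_corner (a point): Where the pocket's low left corner (x -40, y +105 mm from the pocket centre) would be: this corner is filled in at 45 degrees, 24 mm along each wall and 7 mm high, for the bright bracket's clipped heel. The other three corners are square. Axes as the pocket's.
- tray: Yellow moulded kit tray, 240 mm wide, 189 mm up the slope, fixed on the stand, tilted 25 degrees from level with its low edge to the robot. Origin and axes as the pocket's; it reaches from x -54 to +135 mm. Two smaller upper pockets hold a flange and a U-bolt, fixed, up to 14 mm high.
- stand: Blue steel kitting stand under the tray, fixed, 264 mm wide; bench-level x from -60 to +132 mm, 140 mm high at the back. Origin on the bench, 75 mm straight below the pocket centre; z up, y level to the left.
- bright_bracket_centre (a point): Half-way up the ear of the bright bare-metal bracket, 28 mm above the underside, on the ear's axis. z along the ear, away from the plate; x along the long arm, away from the heel; y along the short arm. Ear: 10 mm thick (along x), 30 mm wide (y), rounded top 56 mm above the underside; it stands close to the centre of mass. Nested: at about x -19, y +30, z 28 mm from the pocket centre, its x along the pocket's -y.
- bright_bracket: Bright bare-metal hanger bracket, a flat steel L plate 6 mm thick with rounded edges, about 0.42 kg, with one upright ear. Origin on the underside below the ear, axes as bright_bracket_centre. Long arm x -71 to 94 mm, y -17.5 to 17.5; short arm x -71 to -36, out to y 52.5. The heel is the outer corner at x -71, y -17.5: clipped at 45 degrees, 28 mm along each side. Starts flat on the bench, ear up.
- black_bracket_centre (a point): Half-way up the ear of the black bracket, 28 mm above the underside, on the ear's axis. z along the ear, away from the plate; x along the long arm, away from the heel; y along the short arm. Ear: 10 mm thick (along x), 30 mm wide (y), rounded top 56 mm above the underside; it stands close to the centre of mass. Nested: at about x +19, y -30, z 28 mm from the pocket centre, its x along the pocket's +y.
- black_bracket: Black hanger bracket, a flat steel L plate 6 mm thick with rounded edges, about 0.42 kg, with one upright ear. Origin on the underside below the ear, axes as black_bracket_centre. Long arm x -71 to 94 mm, y -17.5 to 17.5; short arm x -71 to -36, out to y 52.5. The heel is the outer corner at x -71, y -17.5: square. Starts flat on the bench, ear up.
- carton: White closed carton with a red label, 190 x 120 x 60 mm, a bystander. Origin at the centre of its underside.
- pipe_stub: Short bare-steel exhaust tube standing on end, 63 mm diameter, 120 mm high, a bystander. Origin at the centre of its underside.
- wrench: Steel wrench, 200 mm long along its x, lying flat on the bench, a bystander. Origin under its middle.
- saddle: Saddle of an exhaust clamp with two upright studs, 60 mm long along x, 60 mm high, a bystander. Origin at the centre of its underside.
Mind the look-alikes: they are no part of the job. What is shaped like the black_bracket but turquoise is not meant.

How it is judged:
At the end, for the whole second after the job is handed in: Both brackets nested in the lower pocket, ears up, released, at rest: ear points within 7 mm of 17.5 mm down-slope and 29 mm left (bright), up-slope and right (black) of the pocket centre, 28 mm (within 3) above its floor, flat within 3.4 degrees, square within 8.6 degrees (x of bright_bracket_centre in the frame of pocket between -0.0245 and -0.0105 m and y of bright_bracket_centre in the frame of pocket between 0.022 and 0.036 m and z of bright_bracket_centre in the frame of pocket between 0.025 and 0.031 m and angle between the z axis of each of bright_bracket_centre, black_bracket_centre and the z axis of pocket, either way round below 0.06 rad and angle between the x axis of each of bright_bracket_centre, black_bracket_centre and the y axis of pocket, either way round below 0.15 rad and angle between each of bright_bracket_centre, black_bracket_centre's own z axis and vertical below 1 rad and x of black_bracket_centre in the frame of pocket between 0.0105 and 0.0245 m and y of black_bracket_centre in the frame of pocket between -0.036 and -0.022 m and z of black_bracket_centre in the frame of pocket between 0.025 and 0.031 m and linear speed of each of bright_bracket, black_bracket below 0.02 m/s and angular speed of each of bright_bracket, black_bracket below 0.1 rad/s); the robot touches nothing.
It fails at once if the carton is moved more than 30 mm (distance of carton from where it was at the start of the episode above 0.03 m).
It fails at once if the pipe stub is moved more than 30 mm (distance of pipe_stub from where it was at the start of the episode above 0.03 m).
It fails at once if the wrench is moved more than 30 mm (distance of wrench from where it was at the start of the episode above 0.03 m).
It fails at once if the clamp saddle is moved more than 30 mm (distance of saddle from where it was at the start of the episode above 0.03 m).
It also fails if it takes over 61 s, if anything falls off the work surface, if the arm or the gripper's body presses on something with over 40 N, if the wrist force passes 120 N, or if a joint passes its speed limit or range.

## Working session

There is one attempt and no reset: what is moved stays moved. The work goes in short steps, Python scripts to look and compute and a tool call to move; the robot and the scene stay as the last step left them, time stands still between calls to the robot, and variables do not carry over. Pictures are saved under pics/ and viewed, about 8 in all and at most 12, crops included, and the job is handed in when it is done.

Besides the shell and the picture viewer there is one more tool, called after "Request:" by a JSON object that holds its "name" and its "arguments". move_arm: Moves the arm, as the interface text tells. Its arguments: {"type":"object","properties":{"deltas":{"type":"array","items":{"type":"object","properties":{"x":{"type":"number"},"y":{"type":"number"},"z":{"type":"number"},"wx":{"type":"number"},"wy":{"type":"number"},"wz":{"type":"number"},"hand":{"type":"number"}}}},"grip_force":{"type":"number"}},"required":["deltas"]}

```bash
ls; mkdir -p pics; python3 - <<'E'
from cell import monitor, viewer, robot
import cv2, numpy as np
s=monitor.observe(); print(s)
for n in("scene","side"):
    im=viewer.read_camera(n); cv2.imwrite(f"pics/{n}0.png",im[:,:,::-1])
    np.save(f"pics/{n}0.npy",im)
    print(n,viewer.camera_params(n))
print(viewer.camera_params("wrist"), [a for a in dir(robot) if a[0]!='_'])
E
```

```text
pics
{'time': 0.0, 'qpos': array([ 9.59010763e-01,  3.42748099e-01,  1.52499984e+00, -3.33199224e-05,
        1.27539207e+00, -1.46038340e-01]), 'qvel': array([-2.03687017e-03, -7.11638338e-04, -1.96636708e-04, -4.10729730e-05,
       -6.27387043e-04,  4.53096322e-04]), 'joint_efforts': array([ 4.00358276e-04, -4.31237805e+01, -2.44218779e+01,  7.20829703e-02,
        5.61530620e-02, -1.64048947e-04]), 'tool_pos': array([0.23554827, 0.46874662, 0.22603779]), 'tool_rot': array([-3.14005713e+00, -1.93648492e-04,  2.67585501e+00]), 'contact_force': array([-0.08455928,  0.26216274,  0.06929609]), 'torque': array([ 0.01966733, -0.00561354, -0.00207863]), 'opening': 0.09206095441967085}
scene {'camera_matrix': array([[491.91091506,   0.        , 253.73199414],
       [  0.        , 491.91091506, 195.34545977],
       [  0.        ,   0.        ,   1.        ]]), 'k1': -0.20944297362245723, 'R': array([[ 0.77789312,  0.62837894,  0.00471078],
       [ 0.52957357, -0.65150596, -0.54322354],
       [-0.33828113,  0.42506456, -0.83957489]]), 't': array([-0.34524937, -0.30436725,  1.56650016])}
[... 153 characters left out ...]
       ,   1.        ]]), 'k1': 0.06084322211094188, 'R': array([[ 0.86823552, -0.49612857, -0.00485044],
       [-0.27193559, -0.46767063, -0.84103223],
       [ 0.41499171,  0.73153307, -0.54096326]]), 't': array([-0.47111128,  0.15833423,  1.26677242])}
{'camera_matrix': array([[297.40869309,   0.        , 256.04263336],
       [  0.        , 297.40869309, 190.33177194],
       [  0.        ,   0.        ,   1.        ]]), 'k1': -0.05803523078969212, 'R': array([[ 0.44798361,  0.89404094, -0.00121363],
       [ 0.8501068 , -0.42554811,  0.31020515],
       [ 0.27681965, -0.13999854, -0.95066886]]), 't': array([-0.52599334, -0.03974767,  0.39211595])} ['IKError', 'hand_in', 'hold_point_z']
```

View pics/scene0.png

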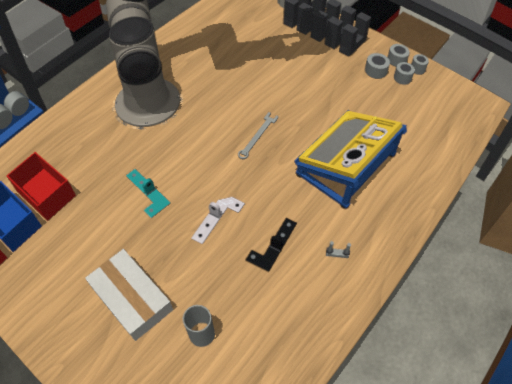

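View pics/side0.png

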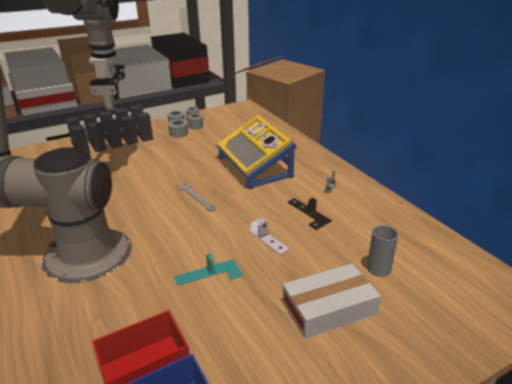

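In scene: candidates are the bright bracket (217,217), black (275,245) and turquoise look-alike (150,192, not wanted). The tray is at (352,150). One enlarged crop of each camera follows to measure from.

```bash
python3 - <<'E'
import cv2
a=cv2.imread("pics/scene0.png")[105:280,185:415]; cv2.imwrite("pics/s1.png",cv2.resize(a,None,fx=3.4,fy=3.4,interpolation=cv2.INTER_CUBIC))
a=cv2.imread("pics/side0.png")[110:260,205:345]; cv2.imwrite("pics/s2.png",cv2.resize(a,None,fx=4,fy=4,interpolation=cv2.INTER_CUBIC))
E
```

```text
(no output)
```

View pics/s1.png

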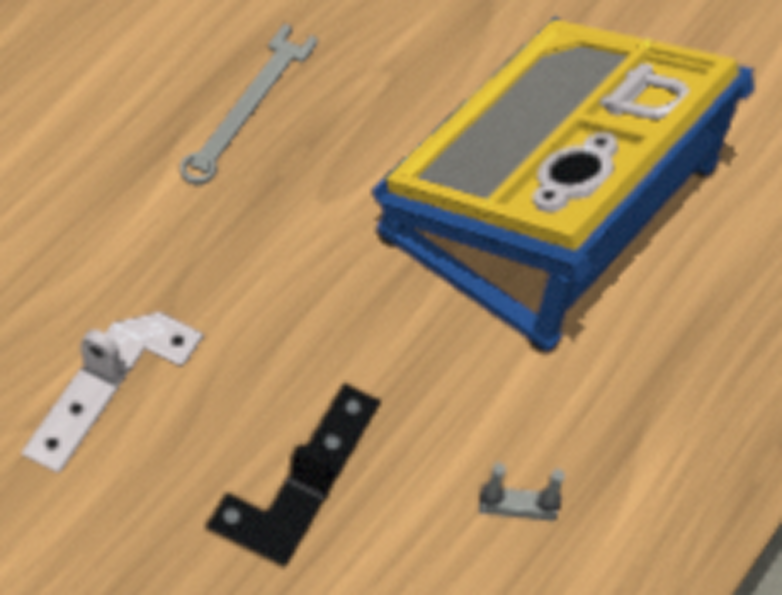

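View pics/s2.png

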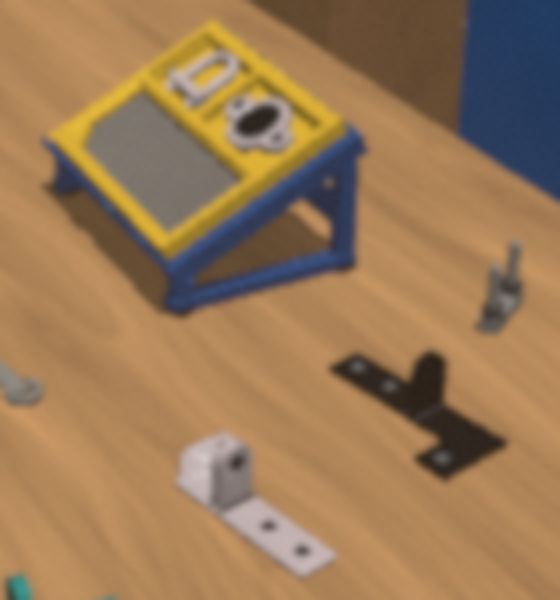

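```bash
cat > h.py <<'E'
import numpy as np, cv2
from scipy.optimize import least_squares
from scipy.spatial.transform import Rotation as Ro
from cell import monitor, viewer, robot
def proj(X,p):
    c=np.atleast_2d(X)@np.array(p["R"]).T+p["t"]; s=c[:,:2]/c[:,2:]
    s=s*(1+p["k1"]*(s**2).sum(1,keepdims=True)); K=p["camera_matrix"]
    return s@K[:2,:2].T+K[:2,2]
Rtilt=Ro.from_euler('y',-25,degrees=True)   # x up the slope
def flat(q,P): return Ro.from_euler('z',q[2]).apply(P)+[q[0],q[1],0]
def tray(q,P): return (Ro.from_euler('z',q[3])*Rtilt).apply(P)+q[:3]
def fit(f,q0,obs):  # obs: list of (params, pts3, pix)
    r=lambda q: np.concatenate([(proj(f(q,np.array(P,float)/1000),p)-np.array(u)).ravel() for p,P,u in obs])
    s=least_squares(r,q0,loss='soft_l1'); return s.x,r(s.x).reshape(-1,2)
E
cat > fit0.py <<'E'
from h import *
np.set_printoptions(precision=4,suppress=True)
S=viewer.camera_params("scene");D=viewer.camera_params("side")
a=lambda L:np.array(L)/3.4+[185,105]-.35
b=lambda L:np.array(L)/4+[205,110]-.37
br,e=fit(flat,[.5,.3,0],[(S,[[94,17.5,6],[94,-17.5,6],[-71,52.5,6],[-36,52.5,6]],a([(58,471),(22,455),(203,337),(181,364)])),
 (D,[[94,17.5,6],[94,-17.5,6]],b([(337,553),(304,577)]))]); 
def best(f,inits,o): return min((fit(f,i,o) for i in inits),key=lambda r:np.abs(r[1]).sum())
ys=np.arange(-3,3,1.)
o=[(S,[[94,17.5,6],[94,-17.5,6],[-71,52.5,6],[-36,52.5,6]],a([(58,471),(22,455),(203,337),(181,364)])),
 (D,[[94,17.5,6],[94,-17.5,6]],b([(337,553),(304,577)]))]
br,e=best(flat,[[.5,-.2,y] for y in ys],o); print("bright",br,e.round(1).tolist())
o=[(S,[[94,17.5,6],[94,-17.5,6],[-71,52.5,6],[-36,52.5,6],[-71,-17.5,6],[-36,17.5,6]],a([(343,383),(381,402),(205,527),(227,493),(286,566),(268,512)])),
 (D,[[94,17.5,6],[94,-17.5,6],[-71,52.5,6],[-36,52.5,6],[-71,-17.5,6]],b([(330,369),(358,352),(445,479),(415,460),(507,441)]))]
bk,e=best(flat,[[.5,-.2,y] for y in ys],o); print("black",bk,e.round(1).tolist())
C=[[-54,120,11],[-54,-120,11],[135,-120,11],[135,120,11]]
o=[(S,C,a([(555,18),(387,190),(577,243),(748,72)])),(D,C,b([(48,137),(168,252),(355,130),(212,22)]))]
tr,e=best(tray,[[.6,0,.075,y] for y in ys],o); print("tray",tr,e.round(1).tolist())
s=monitor.observe();p=viewer.camera_params("wrist")
T=Ro.from_euler('xyz',s['tool_rot']); cw=-p['R'].T@p['t']
print("cam in tool",T.inv().apply(cw-s['tool_pos']),T.inv().apply(p['R']))
E
python3 fit0.py
```

```text
bright [ 0.4537 -0.1807 -1.3971] [[0.0, 0.5], [-0.6, -0.6], [0.1, -1.2], [0.2, 0.4], [0.9, 0.3], [-0.2, -0.5]]
black [ 0.6422 -0.1562  1.7547] [[-0.1, -0.5], [0.3, -0.8], [-0.5, 0.2], [-0.4, -0.5], [-0.1, 0.7], [-0.6, -0.3], [-0.3, -0.7], [0.5, -0.3], [0.8, -0.4], [-0.2, -1.0], [1.4, -0.0]]
tray [ 0.6004  0.1978  0.0697 -0.0384] [[-0.0, 2.3], [0.8, -1.0], [0.0, 0.2], [-2.6, -2.0], [1.6, 0.5], [0.2, 0.2], [-1.6, -1.7], [1.3, 0.5]]
cam in tool [ 0.0845  0.0015 -0.1583] [[ 0.0013  1.     -0.0001]
 [-0.9506  0.0012 -0.3104]
 [-0.3104  0.0005  0.9506]]
```

```bash
cat >> h.py <<'E'
def down(yaw): return Ro.from_euler('xyz',[np.pi,0,yaw])
def delta(pos,rot,base=None):
    s=monitor.observe() if base is None else None
    p0,T=(s['tool_pos'],Ro.from_euler('xyz',s['tool_rot'])) if base is None else base
    d=T.inv().apply(np.array(pos)-p0); w=np.degrees((T.inv()*rot).as_rotvec())
    print("mm",(d*1000).round(1),"deg",w.round(2)); return d,w
E
python3 -c "
from h import *
delta([.454,-.181,.2],down(-1.397+np.pi/2+np.pi))"
```

```text
mm [-487.  -482.4   26.7] deg [-7.000e-02 -3.000e-02 -3.665e+01]
```

Request:
{"name": "move_arm", "arguments": {"deltas": [{"x":-0.03,"y":-0.03,"z":0,"wz":-3},{"x":-0.07,"y":-0.07,"z":0,"wz":-8},{"x":-0.11,"y":-0.11,"z":0,"wz":-13},{"x":-0.15,"y":-0.15,"z":0,"wz":-18},{"x":-0.19,"y":-0.19,"z":0,"wz":-23},{"x":-0.23,"y":-0.23,"z":0,"wz":-28},{"x":-0.27,"y":-0.27,"z":0,"wz":-33},{"x":-0.31,"y":-0.31,"z":0,"wz":-36.6}]}}

```text
schema error: expected keys x, y, z, wx, wy, wz, hand
```

```bash
python3 -c "
from h import *
s=monitor.observe();print(s['tool_pos'],s['tool_rot'],s['qpos'])
delta([.454,-.181,.2],down(-1.397+np.pi/2+np.pi))"
```

```text
[0.23557524 0.46878205 0.22613137] [-3.14025694e+00 -1.83899619e-04  2.67578112e+00] [ 9.58995479e-01  3.42636437e-01  1.52489776e+00 -1.29241175e-05
  1.27540671e+00 -1.45985665e-01]
mm [-487.  -482.4   26.7] deg [-7.000e-02 -3.000e-02 -3.665e+01]
```

Request:
{"name": "move_arm", "arguments": {"deltas": [{"x":-0.03,"y":-0.03,"z":0,"wx":0,"wy":0,"wz":-3,"hand":1},{"x":-0.07,"y":-0.07,"z":0,"wx":0,"wy":0,"wz":-8,"hand":1},{"x":-0.11,"y":-0.11,"z":0,"wx":0,"wy":0,"wz":-13,"hand":1},{"x":-0.15,"y":-0.15,"z":0,"wx":0,"wy":0,"wz":-18,"hand":1},{"x":-0.19,"y":-0.19,"z":0,"wx":0,"wy":0,"wz":-23,"hand":1},{"x":-0.23,"y":-0.23,"z":0,"wx":0,"wy":0,"wz":-28,"hand":1},{"x":-0.27,"y":-0.27,"z":0,"wx":0,"wy":0,"wz":-33,"hand":1},{"x":-0.31,"y":-0.31,"z":0,"wx":0,"wy":0,"wz":-36.6,"hand":1}]}}

```text
time: 1.1
tool_pos: [0.3737, 0.0511, 0.2267]
tool_rot: [3.141, 0.0, -2.966]
contact_force: [1.6, 0.4, 0.7]
opening: 0.0918
```

```bash
python3 -c "
from h import *
s=monitor.observe();print(s['time'],s['tool_pos'],s['tool_rot'])
delta([.454,-.181,.2],down(-1.397+np.pi/2+np.pi))"
```

```text
1.1 [0.37367776 0.05111892 0.22671813] [ 3.14144891e+00  3.63644261e-04 -2.96626447e+00]
mm [ -38.6 -242.6   26.7] deg [0.01 0.02 0.09]
```

Request:
{"name": "move_arm", "arguments": {"deltas": [{"x":-0.007,"y":-0.04,"z":0.004,"wx":0,"wy":0,"wz":0,"hand":1},{"x":-0.014,"y":-0.09,"z":0.01,"wx":0,"wy":0,"wz":0,"hand":1},{"x":-0.022,"y":-0.14,"z":0.016,"wx":0,"wy":0,"wz":0,"hand":1},{"x":-0.03,"y":-0.19,"z":0.02,"wx":0,"wy":0,"wz":0,"hand":1},{"x":-0.036,"y":-0.225,"z":0.025,"wx":0,"wy":0,"wz":0,"hand":1},{"x":-0.0386,"y":-0.2426,"z":0.027,"wx":0,"wy":0,"wz":0,"hand":1},{"x":-0.0386,"y":-0.2426,"z":0.027,"wx":0,"wy":0,"wz":0,"hand":1}]}}

```text
time: 1.98
tool_pos: [0.4531, -0.1796, 0.1992]
tool_rot: [3.141, -0.001, -2.97]
contact_force: [0.5, -0.1, 0.6]
opening: 0.0918
```

```bash
cat > snap.py <<'E'
from h import *
import sys,pickle
n=sys.argv[1]; s=monitor.observe(); p=viewer.camera_params("wrist"); im=viewer.read_camera("wrist")
cv2.imwrite(f"pics/{n}.png",im[:,:,::-1]); pickle.dump((s,p),open(f"pics/{n}.pkl","wb")); print(s['tool_pos'],s['tool_rot'],s['time'])
E
python3 snap.py w1
```

```text
[ 0.45310245 -0.17957354  0.19923391] [ 3.14056584e+00 -8.01392634e-04 -2.96973721e+00] 1.975
```

View pics/w1.png

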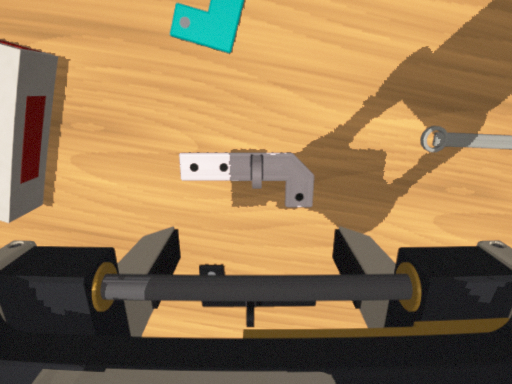

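Wrist view confirms bright (bare metal, clipped heel upper right ~(290,153)). Long-arm end corners are (180,153)/(180,180), short-arm end (286,207)/(313,207), heel-side clip (313,178). Fit it.

```bash
python3 - <<'E'
from h import *
import pickle
s,p=pickle.load(open("pics/w1.pkl","rb"))
B=[[94,-17.5,6],[94,17.5,6],[-36,52.5,6],[-71,52.5,6],[-71,10.5,6],[-43,-17.5,6]]
u=[(180,153.5),(180,180.5),(286.5,207),(313,207),(313.5,177),(291,153.5)]
print(proj(flat([.4537,-.1807,-1.397],np.array(B)/1000),p).round(1).tolist())
q,e=fit(flat,[.4537,-.1807,-1.397],[(p,B,u)]);print(q,e.round(1).tolist())
print(proj([s['tool_pos'],[*q[:2],.056]],p))
delta([q[0],q[1],.014],down(q[2]+1.5*np.pi))
E
```

```text
[[175.4, 152.2], [177.7, 180.3], [282.4, 206.7], [309.9, 206.7], [311.8, 174.6], [289.8, 152.0]]
[ 0.45434203 -0.17708677 -1.39754079] [[-1.6, -0.3], [0.6, 0.7], [-1.5, 0.6], [-0.5, 0.6], [1.0, -1.3], [1.6, -0.4]]
[[253.92441717 241.36083341]
 [256.82180402 178.49897903]]
mm [ -1.8   1.1 185.5] deg [ 0.07 -0.04 -0.03]
```

Request:
{"name": "move_arm", "arguments": {"deltas": [{"x":-0.0018,"y":0.001,"z":0.045,"wx":0,"wy":0,"wz":0,"hand":1},{"x":-0.0018,"y":0.001,"z":0.1,"wx":0,"wy":0,"wz":0,"hand":1},{"x":-0.0018,"y":0.001,"z":0.145,"wx":0,"wy":0,"wz":0,"hand":1},{"x":-0.0018,"y":0.001,"z":0.17,"wx":0,"wy":0,"wz":0,"hand":1},{"x":-0.0018,"y":0.001,"z":0.185,"wx":0,"wy":0,"wz":0,"hand":0.5},{"x":-0.0018,"y":0.001,"z":0.185,"wx":0,"wy":0,"wz":0,"hand":0.3},{"x":-0.0018,"y":0.001,"z":0.185,"wx":0,"wy":0,"wz":0,"hand":0},{"x":-0.0018,"y":0.001,"z":0.185,"wx":0,"wy":0,"wz":0,"hand":0}], "grip_force": 50}}

```text
time: 3.02
tool_pos: [0.4556, -0.1784, 0.0158]
tool_rot: [-3.14, 0.002, -2.969]
contact_force: [0.0, -0.2, 0.5]
opening: 0.0564
```

Request:
{"name": "move_arm", "arguments": {"deltas": [{"x":0,"y":0,"z":0,"wx":0,"wy":0,"wz":0,"hand":0},{"x":0,"y":0,"z":0,"wx":0,"wy":0,"wz":0,"hand":0},{"x":0,"y":0,"z":-0.01,"wx":0,"wy":0,"wz":0,"hand":0},{"x":0,"y":0,"z":-0.04,"wx":0,"wy":0,"wz":0,"hand":0},{"x":0,"y":0,"z":-0.09,"wx":0,"wy":0,"wz":0,"hand":0},{"x":0,"y":0,"z":-0.14,"wx":0,"wy":0,"wz":0,"hand":0},{"x":0,"y":0,"z":-0.186,"wx":0,"wy":0,"wz":0,"hand":0},{"x":0,"y":0,"z":-0.2,"wx":0,"wy":0,"wz":0,"hand":0}]}}

```text
time: 4.03
tool_pos: [0.4559, -0.1787, 0.2183]
tool_rot: [-3.138, 0.005, -2.969]
contact_force: [0.6, 0.8, 0.0]
opening: 0.0002
```

```bash
python3 - <<'E'
from h import *
s=monitor.observe();print(s['tool_pos'],s['tool_rot'],s['time'],s['opening'],s['contact_force'])
E
python3 snap.py w2
```

```text
[ 0.45589125 -0.17868255  0.21826704] [-3.1378503   0.00459516 -2.96854299] 4.025 0.00016217760922123233 [0.55372388 0.84082997 0.00613217]
[ 0.45589125 -0.17868255  0.21826704] [-3.1378503   0.00459516 -2.96854299] 4.025
```

View pics/w2.png

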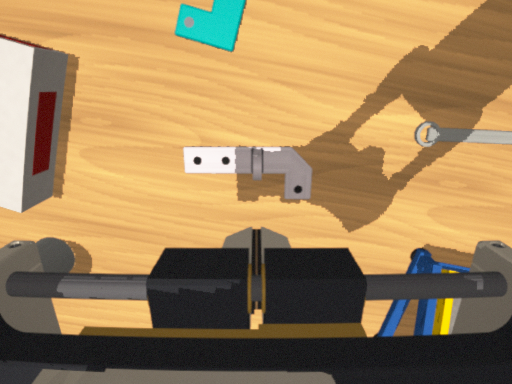

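The fingers had not finished closing before the lift, so this was a miss. The bracket still lies in place: ear at (257,162), corners (184,147),(184,172),(287,198),(311,198).

```bash
python3 - <<'E'
from h import *
import pickle
s,p=pickle.load(open("pics/w2.pkl","rb"))
B=[[94,-17.5,6],[94,17.5,6],[-36,52.5,6],[-71,52.5,6],[-71,10.5,6],[-43,-17.5,6],[0,0,56]]
u=[(183.5,147.5),(183.5,173),(286.5,198.5),(311,198.5),(311.5,170.5),(291,147.5),(257,170)]
q,e=fit(flat,[.4537,-.1807,-1.397],[(p,B,u)]);print(q,e.round(1).tolist())
delta([q[0],q[1],.014],down(q[2]+1.5*np.pi))
E
```

```text
[ 0.45403995 -0.17717345 -1.39536422] [[-1.1, -0.6], [1.0, 0.8], [-2.2, 0.8], [-0.3, 0.8], [1.0, -2.0], [0.5, -0.8], [0.1, 0.3]]
mm [  2.5   2.6 204.3] deg [-0.22  0.26 -0.14]
```

Request:
{"name": "move_arm", "arguments": {"deltas": [{"x":0,"y":0,"z":0.03,"wx":0,"wy":0,"wz":0,"hand":0.5},{"x":0.001,"y":0.001,"z":0.08,"wx":0,"wy":0,"wz":0,"hand":0.5},{"x":0.002,"y":0.002,"z":0.11,"wx":-0.2,"wy":0.2,"wz":0,"hand":0.5},{"x":0.0025,"y":0.0025,"z":0.13,"wx":-0.2,"wy":0.2,"wz":0,"hand":0.5},{"x":0.0025,"y":0.0025,"z":0.16,"wx":-0.2,"wy":0.2,"wz":0,"hand":0.5},{"x":0.0025,"y":0.0025,"z":0.19,"wx":-0.2,"wy":0.2,"wz":0,"hand":0.5},{"x":0.0025,"y":0.0025,"z":0.204,"wx":-0.2,"wy":0.2,"wz":0,"hand":0},{"x":0.0025,"y":0.0025,"z":0.204,"wx":-0.2,"wy":0.2,"wz":0,"hand":0}]}}

```text
time: 5.08
tool_pos: [0.4511, -0.1756, 0.0097]
tool_rot: [3.136, -0.006, -2.969]
contact_force: [-0.4, -0.8, 0.9]
opening: 0.0304
```

Request:
{"name": "move_arm", "arguments": {"deltas": [{"x":0,"y":0,"z":0,"wx":0,"wy":0,"wz":0,"hand":0},{"x":0,"y":0,"z":0,"wx":0,"wy":0,"wz":0,"hand":0},{"x":0,"y":0,"z":0,"wx":0,"wy":0,"wz":0,"hand":0},{"x":0,"y":0,"z":0,"wx":0,"wy":0,"wz":0,"hand":0}]}}

```text
time: 5.58
tool_pos: [0.4527, -0.1766, 0.0116]
tool_rot: [3.14, -0.002, -2.969]
contact_force: [-0.1, 0.2, 6.4]
opening: 0.0098
```

Request:
{"name": "move_arm", "arguments": {"deltas": [{"x":0,"y":0,"z":-0.005,"wx":0,"wy":0,"wz":0,"hand":0},{"x":0,"y":0,"z":-0.03,"wx":0,"wy":0,"wz":0,"hand":0},{"x":0,"y":0,"z":-0.07,"wx":0,"wy":0,"wz":0,"hand":0},{"x":0,"y":0,"z":-0.12,"wx":0,"wy":0,"wz":0,"hand":0},{"x":0,"y":0,"z":-0.17,"wx":0,"wy":0,"wz":0,"hand":0},{"x":0,"y":0,"z":-0.21,"wx":0,"wy":0,"wz":0,"hand":0},{"x":0,"y":0,"z":-0.23,"wx":0,"wy":0,"wz":0,"hand":0},{"x":0,"y":0,"z":-0.23,"wx":0,"wy":0,"wz":0,"hand":0}]}}

```text
time: 6.58
tool_pos: [0.4531, -0.1767, 0.2416]
tool_rot: [3.139, -0.002, -2.968]
contact_force: [0.4, -0.2, -5.1]
opening: 0.0099
```

```bash
cat >> h.py <<'E'
TR=np.array([.6004,.1978,.0720,-.0384])
def Rp(q): return Ro.from_euler('z',q[3])*Rtilt
def tgt(q,P,rot=None): # TCP pose for pocket-frame point P (mm)
    return tray(q,np.array(P,float)/1000), Rp(q)*Ro.from_euler('y',np.pi)
E
python3 -c "
from h import *
s=monitor.observe();print(s['tool_pos'],s['tool_rot'],s['opening'],s['contact_force'])
a=tgt(TR,[40,0,140]);print(a[0]);delta(*a)"
```

```text
[ 0.45311124 -0.17670308  0.24159167] [ 3.13907964e+00 -1.89979863e-03 -2.96844204e+00] 0.009902168681112707 [ 0.38518467 -0.2191764  -5.13563096]
[0.57750265 0.19867969 0.21578782]
mm [-187.3  348.3   26.3] deg [  2.77 -25.03  11.9 ]
```

Request:
{"name": "move_arm", "arguments": {"deltas": [{"x":-0.018,"y":0.035,"z":0,"wx":0.2,"wy":-2,"wz":1,"hand":0},{"x":-0.04,"y":0.075,"z":0,"wx":0.6,"wy":-5,"wz":2.5,"hand":0},{"x":-0.065,"y":0.12,"z":0,"wx":1,"wy":-9,"wz":4.2,"hand":0},{"x":-0.09,"y":0.168,"z":0.005,"wx":1.4,"wy":-13,"wz":6,"hand":0},{"x":-0.116,"y":0.216,"z":0.01,"wx":1.8,"wy":-17,"wz":8,"hand":0},{"x":-0.142,"y":0.264,"z":0.015,"wx":2.3,"wy":-21,"wz":10,"hand":0},{"x":-0.165,"y":0.307,"z":0.02,"wx":2.6,"wy":-24,"wz":11.3,"hand":0},{"x":-0.187,"y":0.348,"z":0.026,"wx":2.8,"wy":-25,"wz":11.9,"hand":0}]}}

```text
time: 7.58
tool_pos: [0.5753, 0.1998, 0.2123]
tool_rot: [-3.141, 0.43, 3.104]
contact_force: [-0.0, -0.2, -3.1]
opening: 0.0098
```

Request:
{"name": "move_arm", "arguments": {"deltas": [{"x":0,"y":0,"z":0,"wx":0,"wy":0,"wz":0,"hand":0},{"x":0,"y":0,"z":0,"wx":0,"wy":0,"wz":0,"hand":0},{"x":0,"y":0,"z":0,"wx":0,"wy":0,"wz":0,"hand":0}]}}

```text
time: 7.95
tool_pos: [0.5767, 0.1971, 0.2146]
tool_rot: [-3.141, 0.433, 3.102]
contact_force: [0.1, -0.2, -3.1]
opening: 0.01
```

```bash
python3 snap.py w3; python3 -c "
from h import *
im=cv2.imread('pics/w3.png');cv2.imwrite('pics/w3b.png',cv2.resize(im,(800,600),interpolation=cv2.INTER_CUBIC))
delta(*tgt(TR,[40,0,140]))"
```

```text
[0.57666277 0.19714565 0.21459757] [-3.14126361  0.43252002  3.10174782] 7.95
mm [-0.8  1.6 -0.5] deg [-0.05 -0.18 -0.09]
```

View pics/w3b.png

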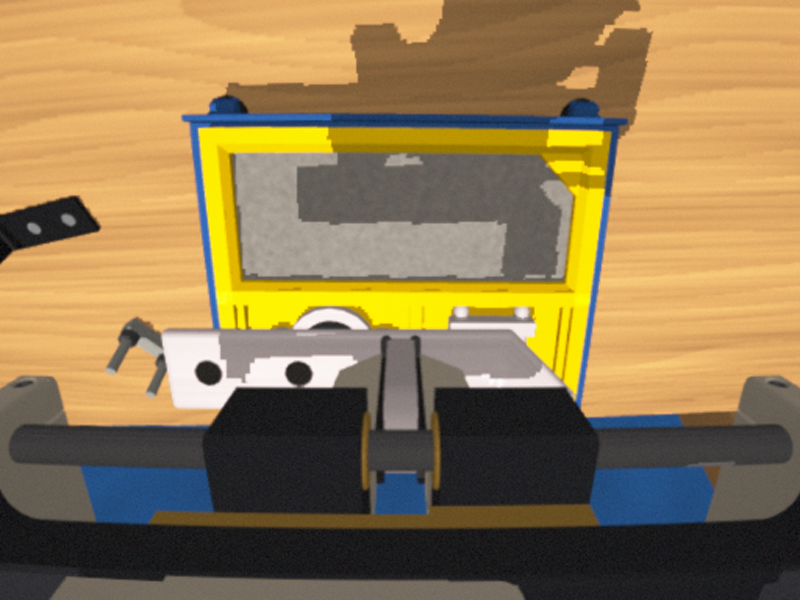

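The wrist view shows the pocket: floor corners (236,153), (243,276), (568,283), filled corner (543,153)–(573,188) at top right. The held bright bracket's edge runs (165,331)–(511,331), with its clip going to (571,407), on the correct side.

```bash
cat > fit3.py <<'E'
from h import *
import pickle
np.set_printoptions(precision=4,suppress=True)
s,p=pickle.load(open("pics/w3.pkl","rb"))
k=lambda L:(np.array(L)+.5)/1.5625-.5
P=[[-40,-105,0],[40,-105,0],[40,105,0],[-40,81,0]]
q,e=fit(tray,TR,[(p,P,k([(236,153),(243,277),(567,282),(543,153)]))]);print("4pt",q,e.round(1).tolist())
q2,e=fit(tray,q,[(p,P+[[-54,-120,11],[-54,120,11]],k([(236,153),(243,277),(567,282),(543,153),(196,127),(615,128)]))]);print("6pt",q2,e.round(1).tolist())
# combined with z prior 75? joint fit with the fixed cameras
S=viewer.camera_params("scene");D=viewer.camera_params("side")
a=lambda L:np.array(L)/3.4+[185,105]-.35
b=lambda L:np.array(L)/4+[205,110]-.37
C=[[-54,120,11],[-54,-120,11],[135,-120,11],[135,120,11]]
q3,e=fit(tray,q,[(p,P,k([(236,153),(243,277),(567,282),(543,153)])),(S,C,a([(555,18),(387,190),(577,243),(748,72)])),(D,C,b([(48,137),(168,252),(355,130),(212,22)]))]);print("joint",q3,e.round(1).tolist())
T=Ro.from_euler('xyz',s['tool_rot'])
M=Ro.from_matrix(np.array([[0,-1,0],[-1,0,0],[0,0,-1.]]))
hand=lambda h,X: T.apply((Ro.from_euler('z',h[3])*M).apply(X)+h[:3])+s['tool_pos']
B=[[94,-17.5,6],[94,17.5,6],[-43,-17.5,6],[-71,10.5,6]]
h,e=fit(hand,[0,0,.0116,0],[(p,B,k([(164,331),(175,408),(511,331),(571,407)]))]);print("hand",h,e.round(1).tolist())
h,e=fit(lambda v,X:hand([v[0],v[1],.0115,v[2]],X),[0,0,0],[(p,B,k([(164,331),(175,408),(511,331),(571,407)]))]);print("hand zfix",h,e.round(1).tolist())
E
python3 fit3.py
```

```text
4pt [ 0.5951  0.2026  0.077  -0.0514] [[-0.8, -1.6], [1.7, 0.9], [-0.1, -0.3], [-0.1, 0.6]]
6pt [ 0.5943  0.2015  0.0784 -0.0432] [[-2.7, -0.8], [0.6, 1.9], [-0.1, -0.6], [-0.9, -0.2], [0.8, -0.1], [0.7, 0.6]]
joint [ 0.5982  0.2013  0.0716 -0.0442] [[0.2, -0.2], [3.0, 0.4], [-2.8, -1.9], [-3.3, 0.6], [0.3, 0.9], [0.8, -2.9], [-0.2, -1.6], [-2.4, -3.4], [0.8, -0.3], [-1.2, -0.6], [-2.7, -2.4], [0.6, -0.2]]
hand [-0.0047  0.0016  0.0156  0.0271] [[-0.2, -0.2], [0.1, 0.1], [0.2, 5.9], [-0.1, -2.1]]
hand zfix [-0.003   0.0017  0.0284] [[-3.6, -0.5], [-3.0, 0.9], [2.3, 6.0], [2.7, -1.0]]
```

```bash
cat > fit4.py <<'E'
from h import *
import pickle,sys
np.set_printoptions(precision=4,suppress=True)
n=sys.argv[1]
s,p=pickle.load(open(f"pics/{n}.pkl","rb")); im=cv2.imread(f"pics/{n}.png")
hsv=cv2.cvtColor(im,cv2.COLOR_BGR2HSV).astype(float); sat=cv2.GaussianBlur(hsv[...,1],(0,0),.7)
# refine: sample saturation across each predicted floor edge, take crossing of 50%
E=[([-40,-95,0],[-40,70,0],[-1,0,0]),([40,-95,0],[40,95,0],[1,0,0]),([-30,-105,0],[30,-105,0],[0,-1,0]),([-8,105,0],[30,105,0],[0,1,0])]
q=np.array([.5955,.2020,.075,-.045])
def meas(q):
    R=[]
    for A,B,nv in E:
        for t in np.linspace(0,1,25):
            X=np.array(A)*(1-t)+np.array(B)*t
            off=np.arange(-12,8.01,.5)   # mm outwards
            pts=proj(tray(q,(X+off[:,None]*np.array(nv))/1000),p).astype(np.float32)
            v=cv2.remap(sat.astype(np.float32),pts[:,:1],pts[:,1:],cv2.INTER_LINEAR).ravel()
            i=np.argmax(np.gradient(v)); 
            if v.max()-v.min()>80 and 1<i<len(off)-2:
                R.append((X,np.array(nv),off[i],pts[i]))
    return R
for it in range(4):
    R=meas(q)
    def res(d):
        u=proj(tray([d[0],d[1],.075+d[3],d[2]],np.array([r[0] for r in R])/1000),p)
        w=proj(tray([d[0],d[1],.075+d[3],d[2]],np.array([r[0]+r[1] for r in R])/1000),p)-u
        w/=np.linalg.norm(w,axis=1,keepdims=True)
        return np.append(((np.array([r[3] for r in R])-u)*w).sum(1),d[3]/.0003)  # z prior ±
    sol=least_squares(res,[q[0],q[1],q[3],q[2]-.075],loss='soft_l1',f_scale=.5); d=sol.x; q=np.array([d[0],d[1],.075+d[3],d[2]])
r=res(d)[:-1]; lab=np.array([[i for i,e in enumerate(E) if np.allclose(e[2],x[1])][0] for x in R])
print("tray",q,[(i,(lab==i).sum(),r[lab==i].mean().round(2),r[lab==i].std().round(2)) for i in range(4)])
E
python3 fit4.py w3
python3 - <<'E'
from h import *
import pickle
s,p=pickle.load(open("pics/w3.pkl","rb"))
k=lambda L:(np.array(L)+.5)/1.5625-.5
T=Ro.from_euler('xyz',s['tool_rot'])
M=Ro.from_matrix(np.array([[0,-1,0],[-1,0,0],[0,0,-1.]]))
hand=lambda h,X: T.apply((Ro.from_euler('z',h[3])*M).apply(X)+h[:3])+s['tool_pos']
B=[[94,-17.5,6],[94,17.5,6],[-43,-17.5,6]]
u=k([(164,331),(175,408),(511,331)])
print(fit(lambda v,X:hand([v[0],v[1],.0116,v[2]],X),[0,0,0],[(p,B,u)]))
print(fit(hand,[0,0,.0116,0],[(p,B,u)]))
# ear edges
print(proj(hand([0,0,.0116,0],np.array([[5,-15,45],[-5,-15,45.],[0,-15,6]])/1000),p)*1.5625)
E
```

```text
tray [ 0.5959  0.2002  0.0762 -0.0472] [(0, np.int64(25), np.float64(-0.1), np.float64(0.22)), (1, np.int64(25), np.float64(-0.05), np.float64(0.28)), (2, np.int64(25), np.float64(0.13), np.float64(0.2)), (3, np.int64(25), np.float64(0.15), np.float64(0.23))]
(array([-0.00046074,  0.00313164,  0.00034096]), array([[-2.11840923, -0.46311624],
       [-0.12042178,  0.9980414 ],
       [ 4.2368225 ,  0.05861257]]))
(array([-0.00223641,  0.00164989,  0.01571592, -0.0002346 ]), array([[-0.78146784, -0.22876749],
       [ 0.95818897,  0.04803577],
       [-0.03617659,  0.17208785]]))
[[378.65953425 386.00007299]
 [411.83042652 386.03141031]
 [396.18944563 335.76801677]]
```

```bash
sed -i 's/^TR=.*/TR=np.array([.5959,.2002,.0762,-.0472])/' h.py; python3 -c "
from h import *
delta(*tgt(TR,[-20.3,29.5,40]))"
```

```text
mm [61.4 33.6 94. ] deg [ 0.16 -0.18  0.36]
```

Request:
{"name": "move_arm", "arguments": {"deltas": [{"x":0.01,"y":0.005,"z":0.015,"wx":0.1,"wy":-0.1,"wz":0.2,"hand":0},{"x":0.025,"y":0.014,"z":0.04,"wx":0.1,"wy":-0.1,"wz":0.3,"hand":0},{"x":0.043,"y":0.024,"z":0.065,"wx":0.2,"wy":-0.2,"wz":0.4,"hand":0},{"x":0.056,"y":0.031,"z":0.085,"wx":0.2,"wy":-0.2,"wz":0.4,"hand":0},{"x":0.0614,"y":0.0336,"z":0.094,"wx":0.2,"wy":-0.2,"wz":0.4,"hand":0},{"x":0.0614,"y":0.0336,"z":0.094,"wx":0.2,"wy":-0.2,"wz":0.4,"hand":0},{"x":0.0614,"y":0.0336,"z":0.094,"wx":0.2,"wy":-0.2,"wz":0.4,"hand":0},{"x":0.0614,"y":0.0336,"z":0.094,"wx":0.2,"wy":-0.2,"wz":0.4,"hand":0}]}}

```text
time: 9.0
tool_pos: [0.563, 0.2324, 0.1054]
tool_rot: [3.141, 0.44, 3.094]
contact_force: [-0.7, -0.2, -3.7]
opening: 0.0099
```

```bash
python3 snap.py w4; python3 -c "
from h import *
delta(*tgt(TR,[-20.3,29.5,11.6])); print(monitor.observe()['contact_force'])"
```

```text
[0.56301653 0.23243019 0.10540183] [3.14073744 0.43956116 3.09435643] 9.0
mm [ 1.3 -1.2 29.3] deg [0.04 0.16 0.  ]
[ 0.24316656  0.15746071 -3.85886422]
```

Request:
{"name": "move_arm", "arguments": {"deltas": [{"x":0.0013,"y":-0.0012,"z":0.004,"wx":0,"wy":0.1,"wz":0,"hand":0},{"x":0.0013,"y":-0.0012,"z":0.01,"wx":0,"wy":0.1,"wz":0,"hand":0},{"x":0.0013,"y":-0.0012,"z":0.016,"wx":0,"wy":0.1,"wz":0,"hand":0},{"x":0.0013,"y":-0.0012,"z":0.02,"wx":0,"wy":0.1,"wz":0,"hand":0},{"x":0.0013,"y":-0.0012,"z":0.023,"wx":0,"wy":0.1,"wz":0,"hand":0},{"x":0.0013,"y":-0.0012,"z":0.025,"wx":0,"wy":0.1,"wz":0,"hand":0},{"x":0.0013,"y":-0.0012,"z":0.0265,"wx":0,"wy":0.1,"wz":0,"hand":0},{"x":0.0013,"y":-0.0012,"z":0.027,"wx":0,"wy":0.1,"wz":0,"hand":0}]}}

```text
time: 10.05
tool_pos: [0.5725, 0.2309, 0.0792]
tool_rot: [3.142, 0.436, 3.095]
contact_force: [0.6, -0.6, -3.5]
opening: 0.0096
```

```bash
python3 snap.py w5; python3 -c "
from h import *
delta(*tgt(TR,[-20.3,29.5,11.6])); s=monitor.observe();print(s['contact_force'],s['torque'])"
```

```text
[0.57254742 0.23086801 0.07920986] [3.14153651 0.43600713 3.09513408] 10.05
mm [-0.9 -0.   1.6] deg [ 0.02 -0.02  0.04]
[-0.52969594  0.25298918 -4.54626322] [ 0.06263381  0.61845344 -0.01726043]
```

View pics/w5.png

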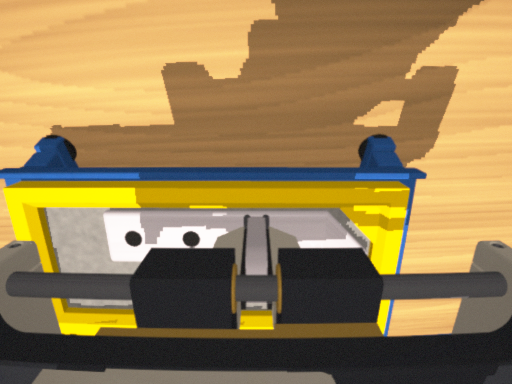

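The bracket is inside the pocket outline, with its clip at the filled corner near (355,230). Its left end is at x≈108 and its low edge near row 209. Check these against predictions.

```bash
python3 - <<'E'
from h import *
import pickle
s,p=pickle.load(open("pics/w5.pkl","rb"))
im=cv2.imread("pics/w5.png")
print("floor low edge",proj(tray(TR,np.array([[-40,-60,0],[-40,40,0],[-40,-105,0],[40,-105,0]])/1000),p).round(1).tolist())
for x,y,z in((-19,30.5,8),(-22.5,30.5,8),(-19,30.5,6)):
  print(x,y,z,proj(tray(TR,np.array([[x-17.5,y-94,z],[x+17.5,y-94,z],[x-17.5,y-60,z]])/1000),p).round(1).tolist())
for c in (125,160,210): print(c,[tuple(map(int,im[r,c])) for r in range(202,218)])
print([tuple(map(int,im[230,c])) for c in range(100,120)])
E
python3 fit4.py w5
```

```text
floor low edge [[110.1, 204.0], [270.6, 204.4], [41.8, 203.7], [67.7, 307.3]]
-19 30.5 8 [[99.3, 214.1], [108.5, 264.6], [154.7, 214.4]]
-22.5 30.5 8 [[98.3, 208.7], [107.6, 259.8], [154.1, 209.0]]
-19 30.5 6 [[100.9, 212.8], [109.9, 262.9], [155.8, 213.1]]
125 [(0, 248, 255), (0, 240, 254), (0, 237, 254), (0, 236, 254), (0, 235, 253), (36, 208, 241), (94, 124, 139), (101, 107, 114), (120, 122, 130), (150, 151, 162), (178, 179, 195), (209, 210, 223), (228, 229, 240), (239, 240, 248), (247, 248, 252), (250, 250, 254)]
160 [(0, 157, 197), (0, 144, 180), (0, 138, 173), (0, 137, 173), (0, 138, 171), (49, 133, 163), (86, 115, 128), (99, 108, 114), (120, 124, 130), (143, 144, 154), (151, 152, 165), (159, 160, 174), (168, 168, 180), (170, 169, 183), (164, 165, 178), (161, 162, 176)]
210 [(0, 162, 203), (0, 144, 179), (0, 140, 175), (0, 176, 221), (0, 233, 253), (0, 226, 250), (82, 149, 175), (102, 114, 123), (117, 120, 128), (141, 143, 154), (151, 152, 164), (161, 160, 174), (168, 168, 182), (175, 174, 189), (169, 169, 183), (161, 162, 174)]
[(164, 176, 184), (165, 176, 186), (162, 173, 185), (163, 175, 186), (167, 177, 189), (186, 195, 207), (238, 240, 248), (245, 246, 251), (249, 250, 253), (250, 251, 254), (250, 251, 254), (251, 251, 254), (250, 251, 254), (251, 251, 254), (250, 251, 254), (250, 251, 254), (250, 251, 254), (250, 251, 254), (251, 251, 254), (250, 251, 254)]
tray [ 0.5976  0.2007  0.077  -0.05  ] [(0, np.int64(25), np.float64(-0.31), np.float64(0.35)), (1, np.int64(9), np.float64(-3.57), np.float64(3.01)), (2, np.int64(17), np.float64(0.13), np.float64(0.03)), (3, np.int64(10), np.float64(3.37), np.float64(3.84))]
```

Relative to the tray, the bracket is about 2 mm too far down-slope and left. Correct that and press to the floor.

Request:
{"name": "move_arm", "arguments": {"deltas": [{"x":-0.0015,"y":-0.001,"z":0,"wx":0,"wy":0,"wz":0,"hand":0},{"x":-0.0025,"y":-0.002,"z":0,"wx":0,"wy":0,"wz":0,"hand":0},{"x":-0.0025,"y":-0.002,"z":0.001,"wx":0,"wy":0,"wz":0,"hand":0},{"x":-0.0025,"y":-0.002,"z":0.002,"wx":0,"wy":0,"wz":0,"hand":0},{"x":-0.0025,"y":-0.002,"z":0.003,"wx":0,"wy":0,"wz":0,"hand":0},{"x":-0.0025,"y":-0.002,"z":0.003,"wx":0,"wy":0,"wz":0,"hand":0}]}}

```text
time: 10.85
tool_pos: [0.5757, 0.2287, 0.0779]
tool_rot: [-3.141, 0.436, 3.095]
contact_force: [-4.4, -1.2, 3.8]
opening: 0.0096
```

```bash
python3 -c "
from h import *
delta(*tgt(TR,[-20.3,29.5,11.6])); s=monitor.observe();print(Rp(TR).inv().apply(s['contact_force']),s['torque'])"
```

```text
mm [ 1.5  2.  -1. ] deg [ 0.01 -0.02  0.05]
[-2.3403963  -1.45018592  5.29966901] [-0.20669586  0.88301733 -0.10267057]
```

Request:
{"name": "move_arm", "arguments": {"deltas": [{"x":0,"y":0,"z":0.0005,"wx":0,"wy":0,"wz":0,"hand":0.2},{"x":0,"y":0,"z":0,"wx":0,"wy":0,"wz":0,"hand":0.3},{"x":0,"y":0,"z":0,"wx":0,"wy":0,"wz":0,"hand":0.3},{"x":0,"y":0,"z":-0.01,"wx":0,"wy":0,"wz":0,"hand":0.3},{"x":0,"y":0,"z":-0.04,"wx":0,"wy":0,"wz":0,"hand":0.3},{"x":0,"y":0,"z":-0.085,"wx":0,"wy":0,"wz":0,"hand":0.3},{"x":0,"y":0,"z":-0.125,"wx":0,"wy":0,"wz":0,"hand":0.4},{"x":0,"y":0,"z":-0.15,"wx":0,"wy":0,"wz":0,"hand":0.5}]}}

```text
time: 11.85
tool_pos: [0.5122, 0.232, 0.2163]
tool_rot: [3.14, 0.439, 3.095]
contact_force: [-0.6, 0.3, 0.0]
opening: 0.042
```

Request:
{"name": "move_arm", "arguments": {"deltas": [{"x":-0.02,"y":0,"z":0,"wx":0,"wy":0,"wz":0,"hand":0.5},{"x":-0.05,"y":-0.01,"z":0,"wx":0,"wy":0,"wz":0,"hand":0.5},{"x":-0.06,"y":-0.025,"z":0,"wx":0,"wy":0,"wz":0,"hand":0.5},{"x":-0.06,"y":-0.03,"z":0,"wx":0,"wy":0,"wz":0,"hand":0.5},{"x":-0.06,"y":-0.03,"z":0,"wx":0,"wy":0,"wz":0,"hand":0.5}]}}

```text
time: 12.48
tool_pos: [0.5649, 0.199, 0.2387]
tool_rot: [3.141, 0.435, 3.095]
contact_force: [-0.2, 0.2, -0.7]
opening: 0.0459
```

```bash
python3 snap.py w6; python3 -c "
from h import *
im=cv2.imread('pics/w6.png');cv2.imwrite('pics/w6b.png',cv2.resize(im,(800,600),interpolation=cv2.INTER_CUBIC))"; python3 fit4.py w6
```

```text
[0.56493025 0.19899473 0.2387404 ] [3.14144691 0.43534147 3.0945747 ] 12.475
tray [ 0.596   0.2001  0.076  -0.0453] [(0, np.int64(25), np.float64(-0.04), np.float64(0.17)), (1, np.int64(25), np.float64(0.01), np.float64(0.01)), (2, np.int64(25), np.float64(0.13), np.float64(0.28)), (3, np.int64(25), np.float64(0.13), np.float64(0.25))]
```

View pics/w6b.png

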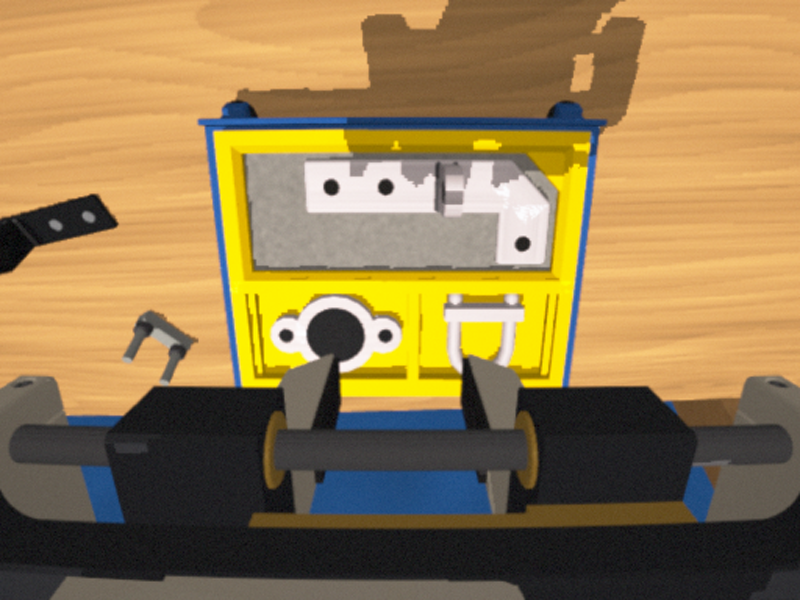

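The bright bracket lies flat in the pocket, clip in the filled corner. Corners are (305,160),(307,212),(498,264),(546,265). Measure it and plan the black one.

```bash
python3 - <<'E'
from h import *
import pickle
np.set_printoptions(precision=4,suppress=True)
q=np.array([.596,.2001,.076,-.0465])
s,p=pickle.load(open("pics/w6.pkl","rb"))
k=lambda L:(np.array(L)+.5)/1.5625-.5
def inp(v,X): return tray(q,(Ro.from_euler('z',v[2]-np.pi/2).apply(X)+[v[0],v[1],v[3] if len(v)>3 else 0]))
o=[(p,[[94,-17.5,5],[94,17.5,5],[-36,52.5,5],[-71,52.5,5]],k([(305,160),(306.5,212),(498,264.5),(546.5,265)]))]
print(fit(inp,[-.019,.03,0],o))
# black plan
delta([.6422,-.1562,.2],down(1.7547-1.5*np.pi))
print(Rp(q).inv().apply(s['tool_pos']-q[:3])*1000)
E
```

```text
(array([-0.0178,  0.0306, -0.0049]), array([[-0.1973, -0.5659],
       [ 0.5817,  0.6038],
       [-0.6089,  0.0269],
       [ 0.2118, -0.0527]]))
mm [ -68.7 -351.6   74.6] deg [ -2.87  24.83 -12.99]
[ 40.6953  -2.5483 160.5876]
```

Request:
{"name": "move_arm", "arguments": {"deltas": [{"x":-0.006,"y":-0.03,"z":0.003,"wx":-0.2,"wy":2,"wz":-1,"hand":0.5},{"x":-0.014,"y":-0.07,"z":0.01,"wx":-0.6,"wy":5,"wz":-2.6,"hand":0.5},{"x":-0.023,"y":-0.12,"z":0.022,"wx":-1,"wy":9,"wz":-4.6,"hand":0.5},{"x":-0.033,"y":-0.17,"z":0.034,"wx":-1.5,"wy":13,"wz":-6.7,"hand":0.5},{"x":-0.043,"y":-0.22,"z":0.046,"wx":-2,"wy":17,"wz":-8.8,"hand":0.5},{"x":-0.053,"y":-0.27,"z":0.057,"wx":-2.4,"wy":21,"wz":-11,"hand":0.5},{"x":-0.062,"y":-0.315,"z":0.067,"wx":-2.8,"wy":24,"wz":-12.5,"hand":0.5},{"x":-0.067,"y":-0.345,"z":0.073,"wx":-2.9,"wy":24.8,"wz":-13,"hand":0.5}]}}

```text
time: 13.52
tool_pos: [0.6414, -0.1512, 0.1997]
tool_rot: [3.141, -0.001, -2.958]
contact_force: [0.0, 0.5, 0.6]
opening: 0.046
```

Request:
{"name": "move_arm", "arguments": {"deltas": [{"x":-0.0015,"y":-0.0065,"z":0.0015,"wx":0,"wy":0,"wz":0,"hand":0.5},{"x":-0.0015,"y":-0.0065,"z":0.0015,"wx":0,"wy":0,"wz":0,"hand":0.5},{"x":-0.0015,"y":-0.0065,"z":0.0015,"wx":0,"wy":0,"wz":0,"hand":0.5},{"x":-0.0015,"y":-0.0065,"z":0.0015,"wx":0,"wy":0,"wz":0,"hand":0.5}]}}

```text
time: 14.02
tool_pos: [0.6437, -0.1546, 0.2001]
tool_rot: [3.142, 0.002, -2.956]
contact_force: [-0.4, -0.1, -0.8]
opening: 0.0458
```

```bash
python3 snap.py w7; python3 -c "
from h import *
im=cv2.imread('pics/w7.png');cv2.imwrite('pics/w7b.png',cv2.resize(im,(800,600),interpolation=cv2.INTER_CUBIC))"
```

```text
[ 0.64371124 -0.1545858   0.20006927] [ 3.14155200e+00  1.78208566e-03 -2.95597516e+00] 14.025
```

View pics/w7b.png

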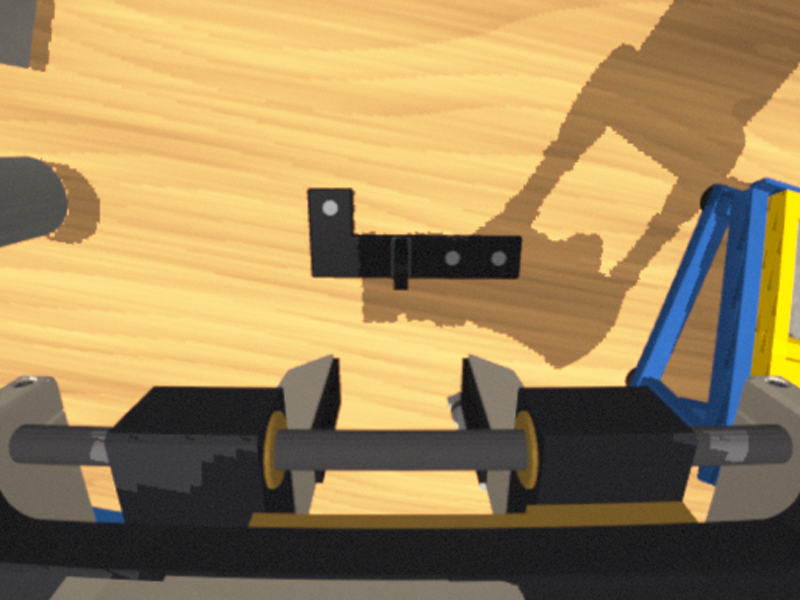

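The black bracket (not turquoise, square heel) shows end corners (520,236),(519,278), short arm (308,189),(352,189), heel (312,277) and ear x≈401. The saddle is well off to the far side.

```bash
python3 - <<'E'
from h import *
import pickle
np.set_printoptions(precision=4,suppress=True)
s,p=pickle.load(open("pics/w7.pkl","rb"))
k=lambda L:(np.array(L)+.5)/1.5625-.5
B=[[94,17.5,6],[94,-17.5,6],[-71,52.5,6],[-36,52.5,6],[-36,17.5,6],[-71,-17.5,6]]
q,e=fit(flat,[.6422,-.1562,1.7547],[(p,B,k([(520.5,236),(519.5,278),(308,188.5),(352.5,188.5),(355,236),(312,277.5)]))]);print(q,e.round(1).tolist())
print(proj(flat(q,np.array([[5,0,56],[-5,0,56.],[0,-15,50]])/1000),p)*1.5625)
delta([q[0],q[1],.0125],down(q[2]-1.5*np.pi))
S=viewer.camera_params("scene"); f=lambda v:(proj([v[0],v[1],.0],S)-(np.array([520,510])/3.4+[185,105])).ravel()
sd=least_squares(f,[.7,-.1]).x; print("saddle",sd,Ro.from_euler('z',-q[2]).apply([*(sd-q[:2]),0]))
E
```

```text
[ 0.6422 -0.1528  1.7553] [[2.1, -0.3], [0.4, 0.9], [-1.2, -0.1], [0.4, -0.1], [-0.4, -0.7], [-0.5, 0.9]]
[[408.5958 274.0793]
 [393.7495 274.0449]
 [401.0849 292.597 ]]
mm [  1.4   2.2 187.5] deg [0.   0.1  0.05]
saddle [ 0.7828 -0.0699] [ 0.0558 -0.1534  0.    ]
```

Request:
{"name": "move_arm", "arguments": {"deltas": [{"x":0.001,"y":0.001,"z":0.03,"wx":0,"wy":0,"wz":0,"hand":0.5},{"x":0.0014,"y":0.002,"z":0.075,"wx":0,"wy":0.1,"wz":0,"hand":0.5},{"x":0.0014,"y":0.0022,"z":0.12,"wx":0,"wy":0.1,"wz":0,"hand":0.5},{"x":0.0014,"y":0.0022,"z":0.155,"wx":0,"wy":0.1,"wz":0,"hand":0.5},{"x":0.0014,"y":0.0022,"z":0.175,"wx":0,"wy":0.1,"wz":0,"hand":0.4},{"x":0.0014,"y":0.0022,"z":0.185,"wx":0,"wy":0.1,"wz":0,"hand":0.3},{"x":0.0014,"y":0.0022,"z":0.1875,"wx":0,"wy":0.1,"wz":0,"hand":0.2},{"x":0.0014,"y":0.0022,"z":0.1875,"wx":0,"wy":0.1,"wz":0,"hand":0.2}], "grip_force": 50}}

```text
time: 15.08
tool_pos: [0.6427, -0.1539, 0.0129]
tool_rot: [-3.141, 0.001, -2.957]
contact_force: [-0.0, 0.5, -0.1]
opening: 0.0188
```

Request:
{"name": "move_arm", "arguments": {"deltas": [{"x":0,"y":0,"z":0,"wx":0,"wy":0,"wz":0,"hand":0.1},{"x":0,"y":0,"z":0,"wx":0,"wy":0,"wz":0,"hand":0},{"x":0,"y":0,"z":0,"wx":0,"wy":0,"wz":0,"hand":0},{"x":0,"y":0,"z":0,"wx":0,"wy":0,"wz":0,"hand":0},{"x":0,"y":0,"z":0,"wx":0,"wy":0,"wz":0,"hand":0},{"x":0,"y":0,"z":0,"wx":0,"wy":0,"wz":0,"hand":0}]}}

```text
time: 15.82
tool_pos: [0.6427, -0.1541, 0.013]
tool_rot: [-3.141, 0.001, -2.958]
contact_force: [-0.0, -0.2, 6.7]
opening: 0.0101
```

Request:
{"name": "move_arm", "arguments": {"deltas": [{"x":0,"y":0,"z":-0.005,"wx":0,"wy":0,"wz":0,"hand":0},{"x":0,"y":0,"z":-0.03,"wx":0,"wy":0,"wz":0,"hand":0},{"x":0,"y":0,"z":-0.07,"wx":0,"wy":0,"wz":0,"hand":0},{"x":0,"y":0,"z":-0.12,"wx":0,"wy":0,"wz":0,"hand":0},{"x":0,"y":0,"z":-0.17,"wx":0,"wy":0,"wz":0,"hand":0},{"x":0,"y":0,"z":-0.21,"wx":0,"wy":0,"wz":0,"hand":0},{"x":0,"y":0,"z":-0.23,"wx":0,"wy":0,"wz":0,"hand":0},{"x":0,"y":0,"z":-0.23,"wx":0,"wy":0,"wz":0,"hand":0}]}}

```text
time: 16.82
tool_pos: [0.6426, -0.154, 0.2431]
tool_rot: [-3.141, 0.001, -2.957]
contact_force: [-0.7, -0.5, -3.4]
opening: 0.0097
```

```bash
sed -i 's/^TR=.*/TR=np.array([.596,.2001,.076,-.0465])/' h.py; python3 -c "
from h import *
s=monitor.observe();print(s['tool_pos'],s['tool_rot'],s['opening'],s['contact_force'])
a=tgt(TR,[40,-10,160]);print(a[0]);delta(*a)"
```

```text
[ 0.64260184 -0.15395158  0.24307165] [-3.14068860e+00  1.27776617e-03 -2.95722929e+00] 0.009725480227408222 [-0.68009692 -0.51613191 -3.42282811]
[0.56420246 0.19156883 0.23791398]
mm [ 13.7 354.    4.8] deg [  2.84 -24.81  13.03]
```

```bash
python3 -c "
from h import *
a=tgt(TR,[20.8,-34.1,110]);print(a[0]);delta(*a)"
```

```text
[0.56680799 0.16732151 0.18448432]
mm [ 15.7 329.8  58.3] deg [  2.84 -24.81  13.03]
```

Request:
{"name": "move_arm", "arguments": {"deltas": [{"x":0.001,"y":0.03,"z":0,"wx":0.2,"wy":-2,"wz":1,"hand":0},{"x":0.003,"y":0.07,"z":0,"wx":0.6,"wy":-5,"wz":2.6,"hand":0},{"x":0.006,"y":0.115,"z":0,"wx":1,"wy":-9,"wz":4.6,"hand":0},{"x":0.008,"y":0.16,"z":0,"wx":1.5,"wy":-13,"wz":6.7,"hand":0},{"x":0.01,"y":0.21,"z":0.01,"wx":2,"wy":-17,"wz":8.8,"hand":0},{"x":0.012,"y":0.26,"z":0.025,"wx":2.4,"wy":-21,"wz":11,"hand":0},{"x":0.014,"y":0.3,"z":0.042,"wx":2.7,"wy":-24,"wz":12.5,"hand":0},{"x":0.0157,"y":0.325,"z":0.056,"wx":2.8,"wy":-24.8,"wz":13,"hand":0}]}}

```text
time: 17.82
tool_pos: [0.564, 0.1643, 0.1828]
tool_rot: [3.141, 0.429, 3.097]
contact_force: [0.8, -0.3, -3.5]
opening: 0.0096
```

Request:
{"name": "move_arm", "arguments": {"deltas": [{"x":0,"y":0.005,"z":0.002,"wx":0,"wy":0,"wz":0,"hand":0},{"x":0,"y":0.005,"z":0.002,"wx":0,"wy":0,"wz":0,"hand":0},{"x":0,"y":0.005,"z":0.002,"wx":0,"wy":0,"wz":0,"hand":0},{"x":0,"y":0.005,"z":0.002,"wx":0,"wy":0,"wz":0,"hand":0}]}}

```text
time: 18.32
tool_pos: [0.5688, 0.1667, 0.1846]
tool_rot: [3.14, 0.434, 3.093]
contact_force: [0.1, 0.8, -4.7]
opening: 0.0095
```

```bash
python3 -c "
from h import *
delta(*tgt(TR,[20.8,-34.1,30])); print(monitor.observe()['contact_force'])"
```

```text
mm [ 1.8  0.4 79.2] deg [ 0.05 -0.11 -0.09]
[ 0.06579046  0.84835884 -4.67525632]
```

Request:
{"name": "move_arm", "arguments": {"deltas": [{"x":0.001,"y":0,"z":0.01,"wx":0,"wy":-0.1,"wz":-0.1,"hand":0},{"x":0.0018,"y":0.0004,"z":0.03,"wx":0,"wy":-0.1,"wz":-0.1,"hand":0},{"x":0.0018,"y":0.0004,"z":0.05,"wx":0,"wy":-0.1,"wz":-0.1,"hand":0},{"x":0.0018,"y":0.0004,"z":0.068,"wx":0,"wy":-0.1,"wz":-0.1,"hand":0},{"x":0.0018,"y":0.0004,"z":0.076,"wx":0,"wy":-0.1,"wz":-0.1,"hand":0},{"x":0.0018,"y":0.0004,"z":0.079,"wx":0,"wy":-0.1,"wz":-0.1,"hand":0},{"x":0.0018,"y":0.0004,"z":0.079,"wx":0,"wy":-0.1,"wz":-0.1,"hand":0},{"x":0.0018,"y":0.0004,"z":0.079,"wx":0,"wy":-0.1,"wz":-0.1,"hand":0}]}}

```text
time: 19.32
tool_pos: [0.6001, 0.1669, 0.1125]
tool_rot: [3.141, 0.437, 3.097]
contact_force: [-0.4, 0.1, -4.3]
opening: 0.0098
```

```bash
python3 snap.py w8; python3 -c "
from h import *
delta(*tgt(TR,[20.8,-34.1,12])); print(monitor.observe()['contact_force'])
im=cv2.imread('pics/w8.png')[130:384];cv2.imwrite('pics/w8b.png',cv2.resize(im,None,fx=1.5625,fy=1.5625,interpolation=cv2.INTER_CUBIC))"
```

```text
[0.60010652 0.16685292 0.11247891] [3.14072852 0.43678094 3.09686636] 19.325
mm [-0.3 -1.1 18.7] deg [0.09 0.02 0.09]
[ 0.49106544 -0.14566474 -4.14088165]
```

View pics/w8b.png

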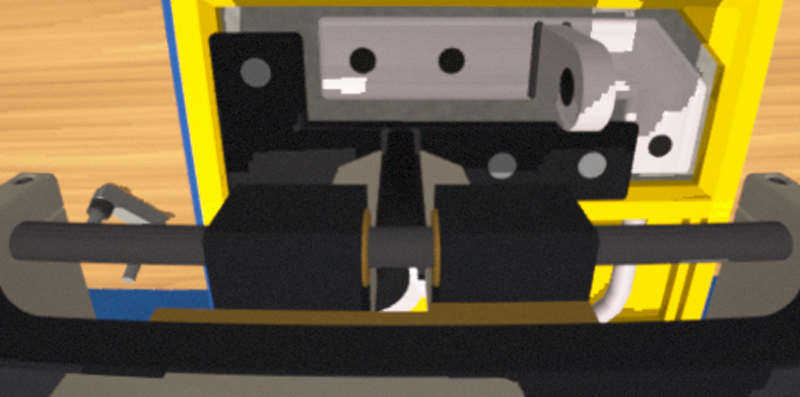

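Black hovers over its slot: short-arm corners (211,35),(302,35) and long-arm end (637,122),(630,197) in the crop. The placed bright bracket's end corners are (319,17),(323,97).

```bash
python3 - <<'E'
from h import *
import pickle
np.set_printoptions(precision=4,suppress=True)
s,p=pickle.load(open("pics/w8.pkl","rb"))
k=lambda L:(np.array(L,float)+.5)/1.5625-.5+[0,130]
def brt(v,X): return tray(TR,Ro.from_euler('z',v[2]-np.pi/2).apply(X)+[v[0],v[1],-.001])
print("bright",fit(brt,[-.018,.03,0],[(p,[[94,-17.5,5.5],[94,17.5,5.5],[-71,52.5,5.5]],k([(319.5,17),(323,98),(692,178)]))]))
zz=Rp(TR).inv().apply(s['tool_pos']-TR[:3])[2]-.013
print("underside z",zz)
for dz in (0,.003):
  blk=lambda v,X: tray(TR,Ro.from_euler('z',v[2]+np.pi/2).apply(X)+[v[0],v[1],zz+dz])
  print("black",fit(blk,[.02,-.03,0],[(p,[[-71,52.5,6],[-36,52.5,6],[94,17.5,6],[94,-17.5,6]],k([(211,33),(302,33.5),(638,122),(630,198)]))]))
E
```

```text
bright (array([-0.0171,  0.0304, -0.0122]), array([[ 0.4519, -0.5515],
       [ 0.1985,  1.1446],
       [-1.0633, -0.5047]]))
underside z 0.017674377452683278
black (array([ 0.0196, -0.0307,  0.0057]), array([[-3.3526,  0.2611],
       [-0.1385, -0.5773],
       [ 4.1818, -0.1342],
       [ 0.2577,  1.8489]]))
black (array([ 0.0188, -0.0305,  0.0074]), array([[-5.3492,  0.1431],
       [-1.0315, -0.8192],
       [ 7.2492,  0.2717],
       [ 3.083 ,  3.0501]]))
```

Aligned: black is at (19.6, −30.7) over bright's (−17.5, 30.5). Go straight down.

Request:
{"name": "move_arm", "arguments": {"deltas": [{"x":0,"y":-0.0003,"z":0.003,"wx":0,"wy":0,"wz":0,"hand":0},{"x":0,"y":-0.0003,"z":0.007,"wx":0,"wy":0,"wz":0,"hand":0},{"x":0,"y":-0.0003,"z":0.011,"wx":0,"wy":0,"wz":0,"hand":0},{"x":0,"y":-0.0003,"z":0.014,"wx":0,"wy":0,"wz":0,"hand":0},{"x":0,"y":-0.0003,"z":0.016,"wx":0,"wy":0,"wz":0,"hand":0},{"x":0,"y":-0.0003,"z":0.0175,"wx":0,"wy":0,"wz":0,"hand":0},{"x":0,"y":-0.0003,"z":0.0185,"wx":0,"wy":0,"wz":0,"hand":0},{"x":0,"y":-0.0003,"z":0.0185,"wx":0,"wy":0,"wz":0,"hand":0}]}}

```text
time: 20.38
tool_pos: [0.6075, 0.1661, 0.0956]
tool_rot: [3.141, 0.436, 3.097]
contact_force: [-5.1, -1.2, 3.6]
opening: 0.0097
```

```bash
python3 -c "
from h import *
delta(*tgt(TR,[20.8,-34.1,12])); s=monitor.observe();print(Rp(TR).inv().apply(s['contact_force']),s['torque'])"
```

```text
mm [-0.7 -0.7  0.2] deg [ 0.07 -0.02  0.09]
[-2.98731264 -1.46680202  5.414638  ] [-0.26151667  0.82729039 -0.22888772]
```

Request:
{"name": "move_arm", "arguments": {"deltas": [{"x":0,"y":0,"z":0.0005,"wx":0,"wy":0,"wz":0,"hand":0.2},{"x":0,"y":0,"z":0,"wx":0,"wy":0,"wz":0,"hand":0.3},{"x":0,"y":0,"z":0,"wx":0,"wy":0,"wz":0,"hand":0.3},{"x":0,"y":0,"z":-0.01,"wx":0,"wy":0,"wz":0,"hand":0.3},{"x":0,"y":0,"z":-0.04,"wx":0,"wy":0,"wz":0,"hand":0.3},{"x":0,"y":0,"z":-0.085,"wx":0,"wy":0,"wz":0,"hand":0.3},{"x":0,"y":0,"z":-0.125,"wx":0,"wy":0,"wz":0,"hand":0.4},{"x":0,"y":0,"z":-0.15,"wx":0,"wy":0,"wz":0,"hand":0.5}]}}

```text
time: 21.38
tool_pos: [0.5441, 0.1691, 0.2339]
tool_rot: [3.14, 0.439, 3.097]
contact_force: [0.2, -0.1, -0.1]
opening: 0.042
```

Request:
{"name": "move_arm", "arguments": {"deltas": [{"x":-0.01,"y":0.01,"z":0,"wx":0,"wy":0,"wz":0,"hand":0.5},{"x":-0.02,"y":0.025,"z":0,"wx":0,"wy":0,"wz":0,"hand":0.5},{"x":-0.02,"y":0.03,"z":0,"wx":0,"wy":0,"wz":0,"hand":0.5},{"x":-0.02,"y":0.03,"z":0,"wx":0,"wy":0,"wz":0,"hand":0.5},{"x":-0.02,"y":0.03,"z":0,"wx":0,"wy":0,"wz":0,"hand":0.5}]}}

```text
time: 22.0
tool_pos: [0.5636, 0.1977, 0.2387]
tool_rot: [3.142, 0.434, 3.097]
contact_force: [-0.4, -0.5, -0.1]
opening: 0.0461
```

```bash
python3 snap.py w9; python3 -c "
from h import *
a=cv2.imread('pics/w9.png')[60:260,110:410];a=cv2.resize(a,None,fx=2.6,fy=2.6,interpolation=cv2.INTER_CUBIC)
cv2.imwrite('pics/w9b.png',a)
sc=viewer.read_camera('scene');d=np.abs(sc.astype(int)-np.load('pics/scene0.npy')).max(2)
print('scene diff bystanders: carton',(d[245:340,80:178]>60).sum(),'pipe',(d[303:350,180:218]>60).sum(),'wrench',(d[110:165,232:282]>60).sum(),'saddle',(d[238:262,322:355]>60).sum())"
```

```text
[0.56356741 0.19770812 0.23871368] [3.14155226 0.43448492 3.09699797] 22.0
scene diff bystanders: carton 0 pipe 0 wrench 0 saddle 0
```

View pics/w9b.png

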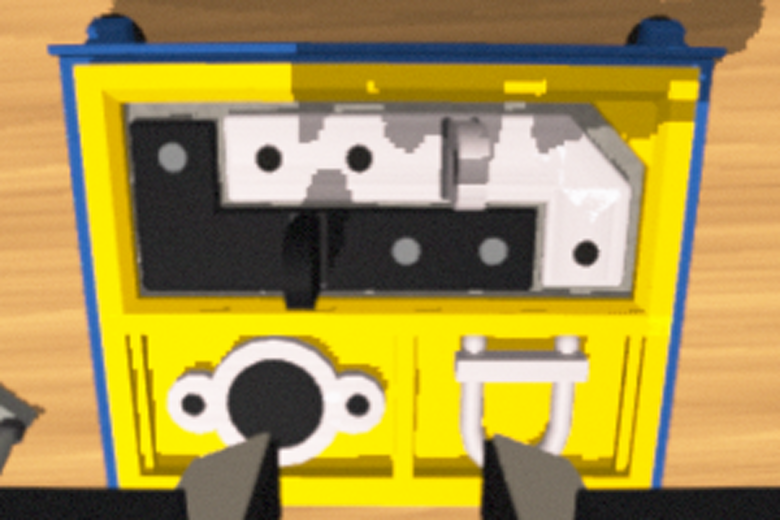

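Both brackets nest flat with grey floor visible all round. Bright corners are (224,115),(226,201),(543,286),(627,287), black (132,121),(215,121),(536,208),(531,291),(145,290). One numeric check follows, then hand in.

```bash
python3 - <<'E'
from h import *
import pickle
np.set_printoptions(precision=4,suppress=True)
s,p=pickle.load(open("pics/w9.pkl","rb"))
k=lambda L:(np.array(L,float)+.5)/2.6-.5+[110,60]
f=lambda sg:(lambda v,X: tray(TR,Ro.from_euler('z',v[2]+sg*np.pi/2).apply(X)+[v[0],v[1],0]))
print("bright",fit(f(-1),[-.018,.03,0],[(p,[[94,-17.5,5.5],[94,17.5,5.5],[-36,52.5,5.5],[-71,52.5,5.5]],k([(224,115),(226,201),(543,286),(627,287)]))]))
v,e=fit(f(1),[.018,-.03,0],[(p,[[-71,52.5,5.5],[-36,52.5,5.5],[94,17.5,5.5],[94,-17.5,5.5],[-71,-17.5,5.5]],k([(132,121),(215,121),(536,208),(531,291),(145,290)]))]); print("black",v,e)
if abs(v[0]-.0175)<.007 and abs(v[1]+.029)<.007: print(robot.hand_in())
E
```

```text
bright (array([-0.0182,  0.0299,  0.0026]), array([[-0.4239, -0.6897],
       [ 0.6997,  0.5917],
       [ 0.1417,  0.1944],
       [-0.3403, -0.1252]]))
black [ 0.0194 -0.0313  0.0029] [[-2.0472 -0.2657]
 [-0.0741 -0.5816]
 [ 1.632   0.14  ]
 [ 1.5999  0.3532]
 [-1.019   0.8493]]
the job is handed in; nothing more can be done
None
```

Both brackets are nested head to tail in the lower pocket, ears up, released, and the job is handed in at about 22 s of the 61 s allowed. The bright one's clipped corner sits in the filled-in corner.

- **Position (last wrist picture, pocket frame):** bright is at x −18.2, y +29.9 mm and black at x +19.4, y −31.3 mm. Both are about 0.003 rad off square, well inside the limits.
- **Flatness:** I did not measure height or tilt of the plates directly after release. The floor contact forces, the contact heights (within about 1 mm of expected) and the picture all point to both lying flat and fully home.
- **Bystanders:** comparing the scene picture with the first one showed no change at the carton, pipe stub, wrench or saddle.
- **Disagreements:**
  - My first grasp of the bright bracket missed, because the arm lifted before the fingers had closed. The bracket stayed in place and the second try held.
  - The wrist camera read about 1.6–3 mm off sideways against the tool position. I corrected for it by placing relative to the tray in the picture.

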